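Scrap the cracked stone blanks through the sprung flap

ROBOT

A 6-joint arm with a two-finger parallel gripper is mounted at the origin on the work surface. World frame = base frame: x ahead of the robot, y to its left, z up, the work surface at z = 0. Lengths are in m, angles in rad, forces in N, time in s.
With the tool pointing down it reaches from about 0.35 to 0.875 m from the base axis. Payload 4.2 kg.
Tool frame: the origin (TCP) lies at the very end of the fingers, on their centre line; the grasp point (between the pads) lies 19 mm behind it; z points along the fingers, x is the direction in which the jaws open and shut, and the axes are right-handed (so a half turn about z gives the same grasp; the last joint's range is limited). The gripper opens to 85 mm and grips with 20 to 120 N. Pads are 22 mm wide; open, the fingers measure 114 mm over their backs; the gripper's body (76 mm by 85 mm) begins 54 mm behind the grasp point. The pads swing forward as they close: fully open they stand 13 mm farther back than shut.
Start: joints at [-0.852, 0.385, 0.008, 0, -1.194, -0.259], TCP at [0.277, -0.56, 0.231] pointing down, gripper open.
Joint ranges: [-3.14, 3.14], [-1.21, 2.06], [-1.07, 1.41], [-3.16, 2.05], [-2.99, -0.16], [-3.1, 3.1]. Speed limits (rad/s): [2.79, 2.79, 3.14, 3.14, 3.14, 3.14].

INTERFACE

Orientations are given as a unit quaternion [x, y, z, w].
In Python, from workcell import status, cams, order, spot_in, pinpoint gives the robot as it stands.
- The arm moves only by the shell command python3 -m crank 'ROWS' [FORCE]. ROWS is JSON, one flat list of numbers, 5 for each row, row after row: the shift along the tool's x, y, z scaled (see below), then the turn about the tool's z scaled (see below), then the closure in counts, from 0 (fully open) to 255 (shut). A call has 1 to 10 rows; each row is the pose to reach, as a shift and turn from the pose measured when the call began, along the tool's axes at that moment; what a row does not reach only later rows make up. The controller multiplies each number of a shift by 10 cm and each number of a turn by 30 degrees. A row lasts 1/8 s, in which the tool goes at most 62.5 mm and 10.7 degrees, less where a joint would pass 70% of its speed; a pose out of reach is approached as far as the arm can. A call with a number of a shift or a turn outside -1 to 1 is refused whole. A call with a gripper value outside its range is refused whole. The fingers move at their own pace and stop on an object; FORCE is the grip in N (left out, the last holds). Time passes only in rows, so rows that repeat a pose let the fingers close. It gives the time, the measured TCP pose, the force and the opening at its end, in the units of the state.
- status.state(): the state, without advancing time (a new reading comes with each control period).
- cams.snapshot(name): name is "side" or "top" or "wrist"; returns a dict with "frame" (384x512x3 uint8, red, green, blue), "fx", "fy", "cx", "cy" (pixels), "eye" and "orientation" of the camera in the world. Camera axes: x right, y up, looking along -z (the intrinsics and any distortion apply to the point x, -y, -z); pixel columns grow to the right and rows downward; lengths in m; the calibration is good to about 2 mm. A picture is of the moment at which its call begins. There is no depth.
- order.finish_job(): hands the job in, once; it reports no verdict.
Trained networks look in the newest picture that a camera, given by its name, has taken for a name from the list of things; names that differ only in an ending like _2 or _b are one class to them, and where a whole thing is asked for, a point or a joint stands for the part that bears it (a point fixed in the world has none). Each returns a list of dicts, best first, with "conf" (0 to 1); they miss things now and then, are a little off and sometimes report something else, mostly with a low value. They report only what shows in the picture. A call takes as long as a camera call. They do not tell look-alikes from the thing itself.
- spot_in(camera, label): "bbox" ([left, top, right, bottom] in pixels, round what is visible of it).
- pinpoint(camera, label): "centre" ([row, column] in pixels: a listed point, or the origin of a listed thing).
The state is a dict: "time_s": time; "qpos": joint angles; "qvel": joint speeds; "joint_efforts": joint torques, N m; "eef_pos": TCP position; "tcp_rot": TCP orientation; "wrist_force": force on the tool from outside, world axes, zero at the start; "ft_torque": the same for the moment, N m; "gripper_width": finger opening in m.
Only numpy, scipy, OpenCV 4.12 (cv2) and the standard library are available. Lean on these libraries where they do the work, as an engineer would, in place of code of your own. Each camera call takes 0.05 s, during which the arm holds its last target.

TASK

Drop the two cracked stone blanks into the blue scrap box. One of its two sprung flaps is blanked off from below and you cannot see which, so feel for the one that gives, hold it open with the fingers while you let each blank fall inside, and let it spring shut. Leave the two sound blanks on their board and everything else on the bench where it is.

Things in the scene. Friction and masses are not known exactly. Their poses are not given: they have to be found in the camera images.
- scrap_box: blue box fixed to the bench, 150 mm (x) by 244 (y) by 190 high, walls 10 mm. Origin: centre of its underside; z up, +x to its far side (away from the robot). Two mouths in its top, each 130 (x) by 106 (y) mm, parted by a 12 mm wall, each shut by a steel flap. One mouth, at random, has a rigid plate hidden right under its flap; the other compartment is empty down to its floor, about 12 mm up.
- mouth_left (a point): centre of the left (+y) mouth, on the flap's upper face, 188 mm above the bench; axes as the box. Flap 126 (x) by 101 (y) by 5 mm, hinged along its far edge (x = +64 mm, 2.5 mm below the face); the free near edge (x = -63 mm, yellow strip) swings down into the box. If not blanked, fingertips can go 45 mm or more below the rim.
- mouth_right (a point): the same for the right (-y) mouth, with an equal flap
- flap_left (a joint): angle of the left flap, 0 shut, grows as it swings down, at most 1.45 rad. Its spring resists with about 0.25 N m shut (4 N pressed in mid-flap, 9 N at 25 mm from the hinge) to 0.35 N m wide open: a blank laid on it does not open it, and it springs shut when let go. A blanked flap gives 2 mm at most, then is rigid.
- flap_right (a joint): angle of the right flap, likewise
- board: wooden board with a green top, fixed to the bench, 170 mm (x) by 210 mm (y) by 8 mm thick, with the four blanks lying on it. Origin: centre of its underside
- reject_a_mid (a point): centre of a cracked blank: honey-coloured stone 40 mm (its x) by 26 mm (its y) by 20 mm high, about 55 g, a black zigzag crack across its top
- reject_b_mid (a point): centre of the other cracked blank, the same size and look
- sound_a_mid (a point): centre of a sound blank: the same size and stone, no crack, a pale round spot on top; to be left alone
- sound_b_mid (a point): centre of the other sound blank; to be left alone
- dressing_stick: grey bar 150 by 24 by 22 mm lying between board and box. Origin: centre of its underside; bystander
- water_bottle: white bottle, diameter 68 mm, 170 mm high. Origin: centre of its underside; bystander
- rinse_cup: open grey cup, diameter 80 mm, 90 mm high. Origin: centre of its underside; bystander
- polish_jar: white jar with a black cap, diameter 70 mm, 70 mm high. Origin: centre of its underside; bystander
- brush: brush lying on the bench; bystander
- wrench: wrench lying on the bench; bystander
Not all that is in view belongs to the job. What is shaped like the part that bears reject_b_mid but turquoise is not meant. What is shaped like the part that bears reject_a_mid but pink is not meant.

How it is judged:
By the outcome, as a careful person would: the job done as asked, in the order asked, and still so for the second after the job is handed in, with the robot touching nothing.
It also fails if it takes over 64 s, if anything falls off the work surface, if the arm or the gripper's body presses on something with over 40 N, if the wrist force passes 120 N, or if a joint passes its speed limit or range.

## Working session

There is one attempt and no reset: what is moved stays moved. The work goes in short steps, Python scripts to look and compute and a shell command to move; the robot and the scene stay as the last step left them, time stands still between calls to the robot, and variables do not carry over. Pictures are saved under pics/ and viewed, and the job is handed in when it is done.

```bash
ls; mkdir -p pics
python3 - <<'E'
from workcell import status,cams,spot_in,pinpoint
import cv2
print(status.state())
for c in ["side","top","wrist"]:
    s=cams.snapshot(c); cv2.imwrite(f"pics/{c}0.png",s["frame"][:,:,::-1]); print(c,{k:v for k,v in s.items() if k!="frame"})
    for l in ["scrap_box","mouth_left","mouth_right","board","reject_a_mid","sound_a_mid"]:
        try: print(l,[( [round(float(v)) for v in d["centre"]],round(d["conf"],2)) for d in pinpoint(c,l)])
        except Exception as e: print(l,e)
E
```

```text
pics
{'time_s': 0.0, 'qpos': array([-8.52409302e-01,  3.85547877e-01,  6.58438102e-03, -5.27267432e-04,
       -1.19400185e+00, -2.58614483e-01]), 'qvel': array([-0.00034753,  0.00086693, -0.00123975,  0.00115248,  0.00067852,
       -0.00073387]), 'joint_efforts': array([ 3.86791298e-04, -3.92290413e+01,  1.88405907e+01,  4.18603331e+00,
       -4.51683954e-03,  1.78569888e-05]), 'eef_pos': array([ 0.27709735, -0.55953809,  0.23020642]), 'tcp_rot': array([ 5.27460602e-01,  8.49578765e-01,  5.51592322e-04, -9.65375863e-04]), 'wrist_force': array([ 0.98425176,  0.10687422, -0.55661036]), 'ft_torque': array([-0.03345293,  0.0118207 , -0.0094858 ]), 'gripper_width': 0.08538164295978963}
side {'fx': 478.4400576681706, 'fy': 478.4400576681706, 'cx': 262.84305442906515, 'cy': 194.21189727818012, 'eye': array([-0.11745078,  0.93301014,  0.82355529]), 'orientation': array([-0.14858876,  0.47131387,  0.82669465, -0.2689992 ])}
scrap_box [([211, 297], 0.73)]
mouth_left [([160, 290], 0.75), ([256, 243], 0.65)]
mouth_right [([147, 312], 0.57)]
board [([277, 238], 0.59)]
reject_a_mid [([249, 177]
[... 186 characters left out ...]
5887623, 0.01252004, 1.55252808]), 'orientation': array([ 0.06960548, -0.06922482, -0.69951444,  0.70784359])}
scrap_box [([203, 312], 0.77)]
mouth_left [([192, 303], 0.84)]
mouth_right [([194, 336], 0.91)]
board [([216, 207], 0.81)]
reject_a_mid [([162, 199], 0.66), ([201, 196], 0.47), ([222, 188], 0.28)]
sound_a_mid [([223, 189], 0.59), ([192, 336], 0.54)]
wrist {'fx': 307.6585377544042, 'fy': 307.6585377544042, 'cx': 256.13648850208205, 'cy': 188.49917982215447, 'eye': array([ 0.20939327, -0.59539424,  0.37426039]), 'orientation': array([-0.08110024, -0.1303639 ,  0.83994796,  0.52049537])}
scrap_box []
mouth_left []
mouth_right []
board []
reject_a_mid []
sound_a_mid [([237, 384], 0.68)]
```

View pics/top0.png

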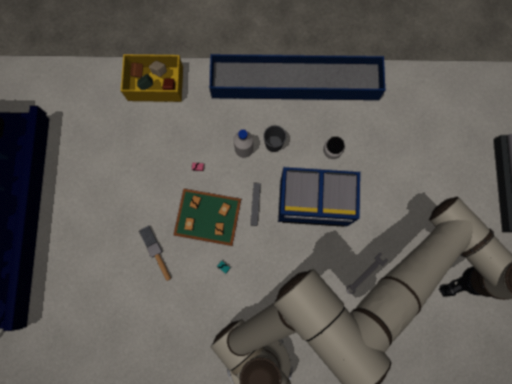

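View pics/side0.png

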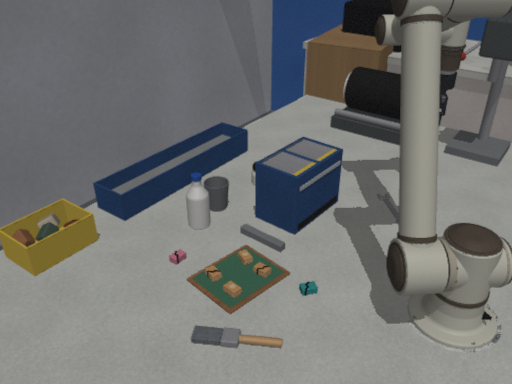

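Run:
```python
import cv2
a=cv2.imread("pics/top0.png")[140:260,140:380]; cv2.imwrite("pics/topcrop.png",cv2.resize(a,(800,400),interpolation=cv2.INTER_CUBIC))
a=cv2.imread("pics/side0.png")[230:330,140:300]; cv2.imwrite("pics/sidecrop.png",cv2.resize(a,(800,500),interpolation=cv2.INTER_CUBIC))
```

```text
(no output)
```

View pics/topcrop.png

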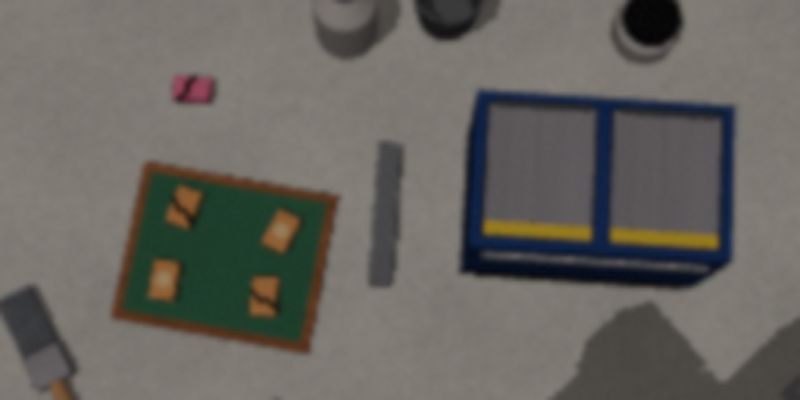

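View pics/sidecrop.png

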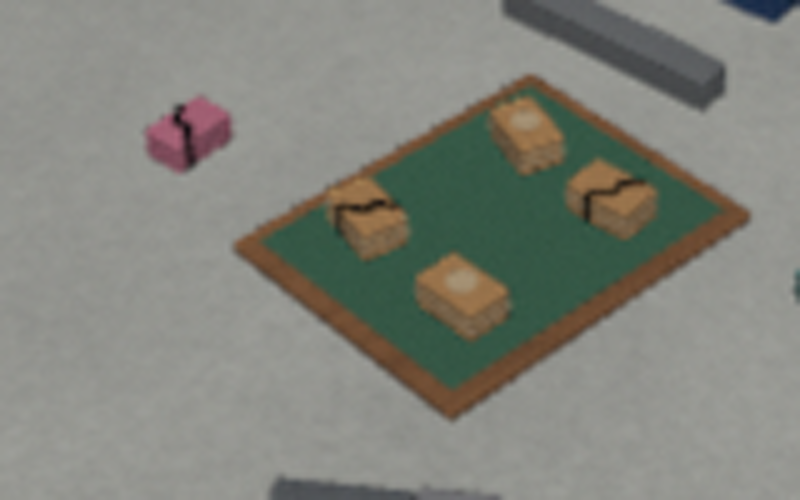

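Look-alikes in the top picture (col,row):
- Cracked honey blanks at (195,202) and (219,229). These are the ones wanted.
- Sound blanks with a spot at (224,209) and (189,224).
- Pink decoy at (198,167) and turquoise decoy at (223,267).

Both close crops show the zigzag on the two I chose.

Next I'll measure positions.

```bash
cat > h.py <<'E'
import numpy as np,cv2,glob
from scipy.spatial.transform import Rotation as R
from workcell import status,cams,spot_in,pinpoint
def ray(s,u,v):
    d=np.array([(u-s["cx"])/s["fx"],-(v-s["cy"])/s["fy"],-1.0]); return s["eye"],R.from_quat(s["orientation"]).apply(d)
def atz(s,u,v,z):
    e,d=ray(s,u,v); t=(z-e[2])/d[2]; return (e+t*d)
def proj(s,p):
    c=R.from_quat(s["orientation"]).inv().apply(np.array(p)-s["eye"]); return np.array([s["cx"]+s["fx"]*c[0]/-c[2],s["cy"]+s["fy"]*c[1]/c[2]])
def yawx():
    r=R.from_quat(status.state()["tcp_rot"]).as_matrix(); return np.degrees(np.arctan2(r[1,0],r[0,0]))
def togo(p,yaw=None):
    st=status.state(); r=R.from_quat(st["tcp_rot"]); d=r.inv().apply(np.array(p)-st["eef_pos"])
    y=yawx(); out=[round(float(v),3) for v in d*10]
    if yaw is not None:
        a=(y-yaw+90)%180-90   # tool z down: + turn lowers world yaw
        out.append((round(a/30,3),'alt',round((a-180*np.sign(a))/30,3)))
    print("shift/10cm",out,"yaw",round(y,1),"tcp",st["eef_pos"].round(4),"F",st["wrist_force"].round(1),"w",round(st["gripper_width"],4),"t",st["time_s"],"q6",round(st["qpos"][5],2))
def xy(s,pts,z): return np.array([atz(s,u,v,z)[:2] for u,v in pts])
def rect(mask):
    n,l,st,c=cv2.connectedComponentsWithStats(mask.astype(np.uint8)); out=[]
    for i in range(1,n):
        if st[i,4]>=25: out.append((l==i))
    return out
E
python3 - <<'E'
from h import *
s=cams.snapshot("top"); f=s["frame"]; hsv=cv2.cvtColor(f,cv2.COLOR_RGB2HSV)
H,S,V=[hsv[...,i].astype(int) for i in range(3)]
def rep(name,m,z):
    pts=[]
    for v,u in zip(*np.nonzero(m)): 
        for du in(-.4,.4):
            for dv in(-.4,.4): pts.append((u+du,v+dv))
    P=(xy(s,pts,z)*1000).astype(np.float32); r=cv2.minAreaRect(P); print(name,np.nonzero(m)[1].mean().round(1),np.nonzero(m)[0].mean().round(1),"c",np.round(r[0],1),"sz",np.round(r[1],1),"ang",round(r[2],1))
roi=np.zeros(H.shape,bool); roi[185:250,170:245]=1
g=(H>50)&(H<90)&(S>80)&roi
# honey inside the green: non-green within eroded hull
cnt=np.array(np.nonzero(g))[::-1].T.astype(np.int32); hull=np.zeros(H.shape,np.uint8); cv2.fillConvexPoly(hull,cv2.convexHull(cnt),1)
rep("green",hull>0,.008)
for m in rect((cv2.erode(hull,np.ones((3,3)))>0)&~g): rep("blank",m,.022)
ye=(H>18)&(H<32)&(S>120)&(V>80); roi[:]=0; roi[160:230,270:370]=1
for m in rect(ye&roi): rep("yellow",m,.188)
bl=(H>105)&(H<125)&(S>120)&roi
gm=~bl&~ye&roi; 
for m in rect(gm):
    if m.sum()>500: rep("flapgrey",m,.188)
for l in ["mouth_left","mouth_right"]:
    for d in pinpoint("top",l)[:2]: print(l,atz(s,d["centre"][1],d["centre"][0],.188).round(4),d["conf"])
for l in ["reject_a_mid","sound_a_mid"]:
    for d in pinpoint("top",l): print(l,np.round(d["centre"],1),atz(s,d["centre"][1],d["centre"][0],.018).round(4),round(d["conf"],2))
w=cams.snapshot("side")
for l in ["mouth_left","mouth_right"]:
    for d in pinpoint("side",l)[:2]: print("side",l,atz(w,d["centre"][1],d["centre"][0],.188).round(4),d["conf"])
for l in ["reject_a_mid","sound_a_mid"]:
    for d in pinpoint("side",l): print("side",l,np.round(d["centre"],1),atz(w,d["centre"][1],d["centre"][0],.018).round(4),round(d["conf"],2))
E
```

```text
green 207.2 216.6 c [491.3 188.3] sz [191.7 152. ] ang 80.5
blank 194.7 201.6 c [540.9 231.3] sz [37.7 50.1] ang 70.7
blank 224.0 209.0 c [516.2 129.2] sz [36.7 50.6] ang 64.0
blank 188.8 223.5 c [463.7 248.4] sz [48.  37.3] ang 0.7
blank 218.7 228.5 c [447.7 145. ] sz [35.3 49.5] ang 85.8
yellow 300.4 208.7 c [ 491.7 -122.3] sz [102.2  16.5] ang 86.8
yellow 339.2 211.1 c [ 485.8 -240. ] sz [101.9  16.4] ang 86.2
flapgrey 319.8 194.2 c [ 539.1 -183. ] sz [222.2 317.5] ang 0.7
flapgrey 301.7 189.3 c [ 548.  -124.6] sz [109.5 136.8] ang 87.2
flapgrey 339.4 191.7 c [ 541.9 -241.6] sz [108.2 137.8] ang 88.2
mouth_left [ 0.5488 -0.1238  0.188 ] 0.86
mouth_left [ 0.6958 -0.0433  0.188 ] 0.57
mouth_right [ 0.5438 -0.2408  0.188 ] 0.96
mouth_right [ 0.6804 -0.2257  0.188 ] 0.65
reject_a_mid [201.4 195.8] [0.5423 0.2283 0.018 ] 0.63
reject_a_mid [164.3 195.8] [0.6764 0.2335 0.018 ] 0.47
sound_a_mid [218.6 189.9] [0.4814 0.2465 0.018 ] 0.64
side mouth_left [ 0.5649 -0.1538  0.188 ] 0.88
side mouth_left [0.2504 0.4835 0.188 ] 0.28
side mouth_right [ 0.5459 -0.2675  0.188 ] 0.92
side reject_a_mid [250.7 176.9] [0.6809 0.2175 0.018 ] 0.47
side reject_a_mid [272.6 211.5] [0.544 0.231 0.018] 0.43
side sound_a_mid [291.5 232.4] [0.456  0.2544 0.018 ] 0.53
```

Run:
```python
from h import *
ya=np.radians(-3); c,sn=np.cos(ya),np.sin(ya)
box=np.array([.546,-.1825])
def bp(x,y,z): return [box[0]+c*x-sn*y,box[1]+sn*x+c*y,z]
for cam,(a,b,d,e) in {"top":(150,240,260,380),"side":(120,240,230,360)}.items():
    s=cams.snapshot(cam); k=6; im=cv2.resize(s["frame"][a:b,d:e,::-1].copy(),None,fx=k,fy=k,interpolation=cv2.INTER_CUBIC)
    P=[[(sx*.075,sy*.122,.19) for sx,sy in((1,1),(1,-1),(-1,-1),(-1,1))]]+[[(sx*.065,o+sy*.053,.188) for sx,sy in((1,1),(1,-1),(-1,-1),(-1,1))] for o in(.059,-.059)]
    for q in P:
        pts=np.array([(proj(s,bp(*p))-[d,a]+.5)*k for p in q]).astype(np.int32); cv2.polylines(im,[pts],True,(0,255,0),1)
    cv2.imwrite(f"pics/box_{cam}.png",im)
print(bp(0,.059,.188),bp(0,-.059,.188))
togo(bp(0,-.059,.21),87)
```

```text
[np.float64(0.5490878214183337), np.float64(-0.12358085744948014), 0.188] [np.float64(0.5429121785816664), np.float64(-0.24141914255051986), 0.188]
shift/10cm [1.677, 3.794, 0.213, (np.float64(0.978), 'alt', np.float64(-5.022))] yaw 116.3 tcp [ 0.2774 -0.5601  0.2313] F [-0.6  0.   0.8] w 0.0852 t 1.65 q6 -0.26
```

View pics/box_top.png

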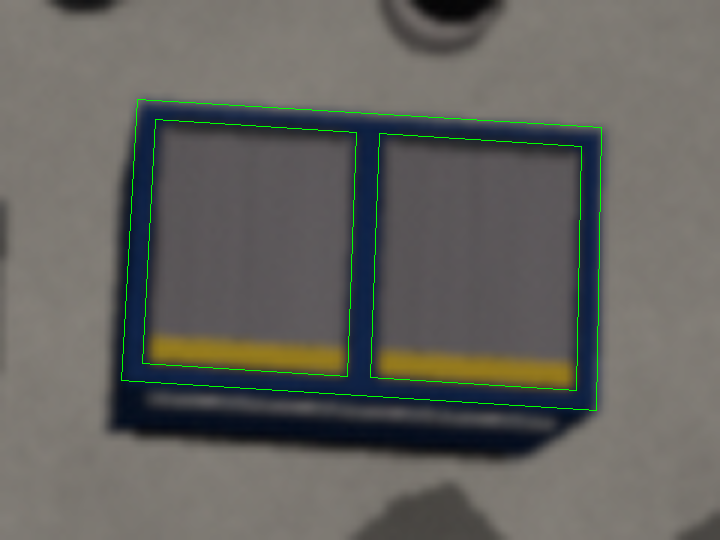

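View pics/box_side.png

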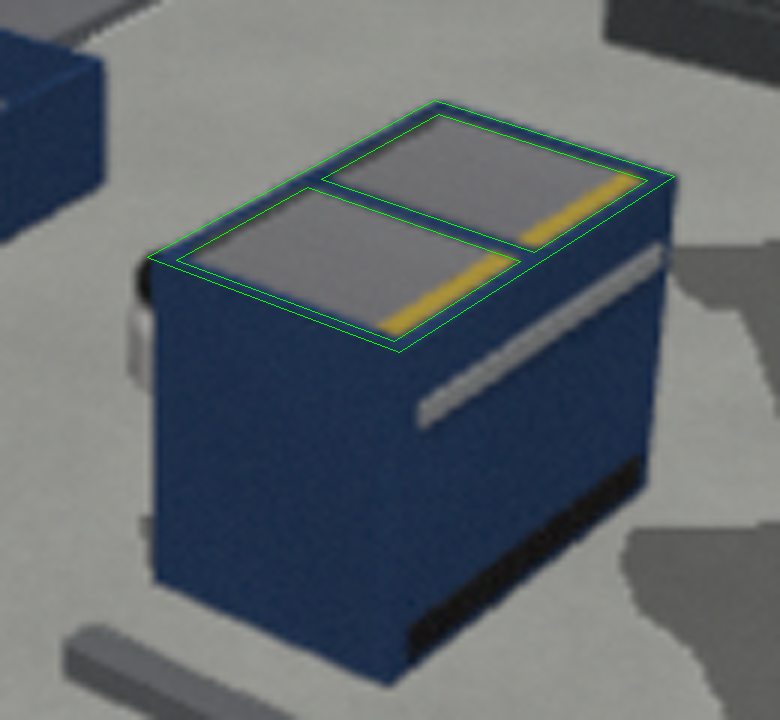

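```bash
python3 -m crank '[0.22,0.5,0,0.33,255, 0.44,1,0,0.66,255, 0.44,1,0,0.98,255, 0.44,1,0,0.98,255]' 60
python3 - <<'E'
from h import *
togo([.543,-.2414,.21],87)
E
```

```text
time_s: 2.15
eef_pos: [0.348, -0.4758, 0.2315]
tcp_rot: [0.725, 0.689, 0.0, 0.0]
wrist_force: [-0.0, -0.5, 0.1]
gripper_width: 0.0121
shift/10cm [2.439, 1.83, 0.215, (np.float64(0.004), 'alt', np.float64(-5.996))] yaw 87.1 tcp [ 0.348  -0.4758  0.2315] F [-0.  -0.5  0.1] w 0.0121 t 2.15 q6 -0.96
```

```bash
python3 -m crank '[0.45,0.33,0,0,255, 0.9,0.67,0,0,255, 0.9,0.67,0,0,255]' >/dev/null; python3 -m crank '[0.45,0.33,0,0,255, 0.9,0.67,0,0,255, 0.9,0.67,0,0,255]'>/dev/null;  python3 -m crank '[0.35,0.26,0.1,0,255, 0.64,0.49,0.2,0,255, 0.64,0.49,0.2,0,255, 0.64,0.49,0.2,0,255]'
python3 - <<'E'
from h import *
togo([.543,-.2414,.20],87)
E
```

```text
time_s: 3.4
eef_pos: [0.5441, -0.2389, 0.2115]
tcp_rot: [0.721, 0.693, -0.0, 0.0]
wrist_force: [-0.8, 0.3, 0.3]
gripper_width: -0.0004
shift/10cm [-0.026, -0.01, 0.115, (np.float64(0.025), 'alt', np.float64(-5.975))] yaw 87.7 tcp [ 0.5441 -0.2389  0.2115] F [-0.8  0.3  0.3] w -0.0004 t 3.4 q6 -1.47
```

```bash
python3 -m crank '[-0.02,0,0.2,0,255, -0.02,0,0.26,0,255, -0.02,0,0.26,0,255]'; python3 -m crank '[0,0,0.04,0,255, 0,0,0.04,0,255, 0,0,0.04,0,255]'
```

```text
time_s: 3.78
eef_pos: [0.5426, -0.2424, 0.1869]
tcp_rot: [0.721, 0.693, -0.001, 0.0]
wrist_force: [-2.8, -1.1, 3.1]
gripper_width: 0.0004
time_s: 4.15
eef_pos: [0.5427, -0.2426, 0.1866]
tcp_rot: [0.721, 0.693, -0.0, 0.001]
wrist_force: [-4.6, 6.0, 12.7]
gripper_width: -0.0001
```

```bash
python3 -m crank '[0,0,0.07,0,255, 0,0,0.07,0,255, 0,0,0.07,0,255]'
```

```text
time_s: 4.53
eef_pos: [0.5428, -0.2427, 0.1866]
tcp_rot: [0.721, 0.693, 0.001, 0.003]
wrist_force: [-8.5, 9.5, 25.5]
gripper_width: 0.0001
```

The right flap won't move: 25 N at 186.6 mm. Now I'll feel the left one.

```bash
python3 -m crank '[0,0,-0.2,0,255, 0,0,-0.2,0,255, 0.5,0,-0.2,0,255, 0.99,0,-0.2,0,255, 0.99,0,-0.2,0,255]' >/dev/null; python3 -m crank '[0.17,0,0,0,255, 0.17,0,0.1,0,255, 0.17,0,0.22,0,255, 0.17,0,0.27,0,255, 0.17,0,0.27,0,255]'; python3 -m crank '[0,0,0.1,0,255, 0,0,0.1,0,255, 0,0,0.1,0,255]'
```

```text
time_s: 5.78
eef_pos: [0.5471, -0.1251, 0.1785]
tcp_rot: [0.72, 0.694, 0.001, 0.003]
wrist_force: [0.6, 1.1, 3.5]
gripper_width: 0.0002
time_s: 6.15
eef_pos: [0.5474, -0.1254, 0.169]
tcp_rot: [0.72, 0.694, 0.001, 0.003]
wrist_force: [0.2, 0.4, 4.0]
gripper_width: -0.0004
```

The left flap gives: about 4 N with 19 mm of travel. Next I'll lift out and go to the board.

```bash
python3 -m crank '[0,0,-0.4,0,255, 0,0,-0.6,0,200, 0.4,-0.2,-0.6,-0.35,105, 0.95,-0.4,-0.6,-0.7,105, 0.95,-0.4,-0.6,-1,105, 0.95,-0.4,-0.6,-1,105]'
python3 - <<'E'
from h import *
togo([.46,.145,.20],176)
E
```

```text
time_s: 6.9
eef_pos: [0.5094, -0.0285, 0.2278]
tcp_rot: [0.516, 0.857, -0.001, 0.003]
wrist_force: [0.6, -0.5, 1.0]
gripper_width: 0.05
shift/10cm [1.766, 0.375, 0.269, (np.float64(-1.937), 'alt', np.float64(4.063))] yaw 117.9 tcp [ 0.5094 -0.0285  0.2278] F [ 0.6 -0.5  1. ] w 0.05 t 6.9 q6 -1.35
```

```bash
python3 -m crank '[0.45,0.1,0,-0.35,105, 0.95,0.19,0,-0.7,105, 0.95,0.19,0,-1,105, 0.95,0.19,0,-1,105]'
python3 - <<'E'
from h import *
togo([.46,.145,.20],176)
E
```

```text
time_s: 7.4
eef_pos: [0.4813, 0.064, 0.2268]
tcp_rot: [0.279, 0.96, -0.002, 0.002]
wrist_force: [0.3, -0.1, 0.6]
gripper_width: 0.0505
shift/10cm [0.615, 0.571, 0.264, (np.float64(-0.945), 'alt', np.float64(5.055))] yaw 147.7 tcp [0.4813 0.064  0.2268] F [ 0.3 -0.1  0.6] w 0.0505 t 7.4 q6 -1.04
```

```bash
python3 -m crank '[0.3,0.28,0.1,-0.35,105, 0.6,0.57,0.25,-0.7,105, 0.6,0.57,0.25,-0.94,105, 0.6,0.57,0.25,-0.94,105, 0.6,0.57,0.25,-0.94,105]'
python3 - <<'E'
from h import *
s=cams.snapshot("wrist"); cv2.imwrite("pics/w1.png",s["frame"][:,:,::-1]); np.save("w1.npy",s,allow_pickle=True)
for l in ["reject_a_mid","sound_a_mid"]:
    for d in pinpoint("wrist",l): print(l,np.round(d["centre"],1),atz(s,d["centre"][1],d["centre"][0],.018).round(4),round(d["conf"],2))
togo([.448,.145,.10],176)
E
```

```text
time_s: 8.02
eef_pos: [0.4615, 0.1433, 0.2014]
tcp_rot: [0.039, 0.999, -0.002, 0.001]
wrist_force: [-0.0, 0.1, 0.8]
gripper_width: 0.0503
reject_a_mid [247.1  94.5] [0.6621 0.2257 0.018 ] 0.93
reject_a_mid [244.1 195.2] [0.5424 0.2307 0.018 ] 0.76
sound_a_mid [255.9 262.4] [0.4645 0.2522 0.018 ] 0.73
sound_a_mid [ 51.5 177.8] [0.5311 0.0219 0.018 ] 0.35
shift/10cm [0.138, 0.008, 1.015, (np.float64(-0.01), 'alt', np.float64(5.99))] yaw 175.7 tcp [0.4614 0.1436 0.2015] F [ 1.1 -0.9  0.3] w 0.0505 t 8.175 q6 -0.72
```

View pics/w1.png

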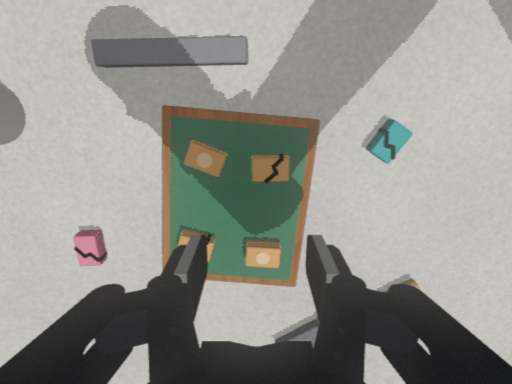

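```bash
cat >> h.py <<'E'
def overlay(s,cands,roi,fn,k=5):
    a,b,d,e=roi; im=cv2.resize(s["frame"][a:b,d:e,::-1].copy(),None,fx=k,fy=k,interpolation=cv2.INTER_CUBIC)
    for x,y,ya in cands:
        ya=np.radians(ya); c,sn=np.cos(ya),np.sin(ya)
        for z,col in((.028,(0,255,0)),(.008,(255,255,0))):
            pts=np.array([(proj(s,[x+c*p-sn*q,y+sn*p+c*q,z])-[d,a]+.5)*k for p,q in((.02,.013),(.02,-.013),(-.02,-.013),(-.02,.013))]).astype(np.int32)
            cv2.polylines(im,[pts],True,col,1)
    cv2.imwrite(fn,im)
E
python3 - <<'E'
from h import *
s=np.load("w1.npy",allow_pickle=True).item()
overlay(s,[(.448,.145,-4),(.541,.231,-19)],(130,270,170,310),"pics/w1o.png")
E
```

```text
(no output)
```

View pics/w1o.png

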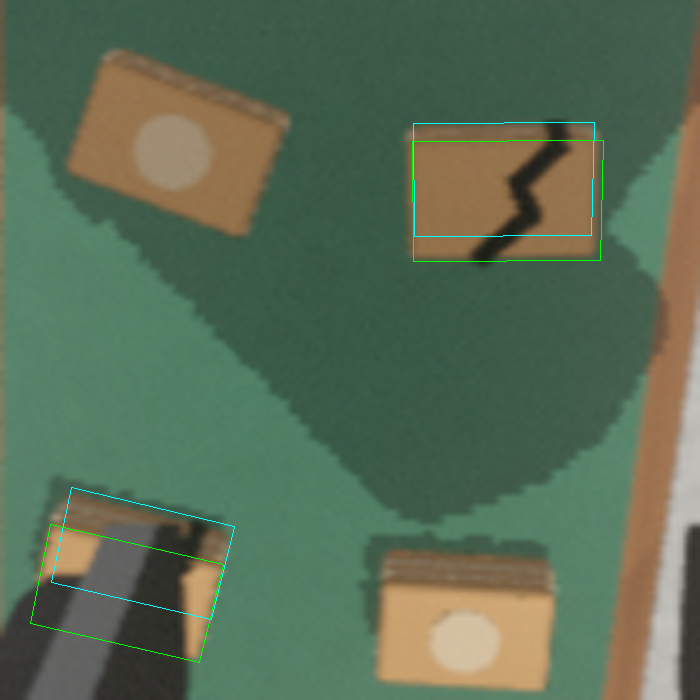

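```bash
python3 -m crank '[0.12,0,0.5,0,105, 0.12,0,1,0,105, 0.12,0,1,0,105]'
python3 - <<'E'
from h import *
togo([.449,.145,.011],176)
E
```

```text
time_s: 8.55
eef_pos: [0.4476, 0.1422, 0.0989]
tcp_rot: [0.039, 0.999, -0.005, -0.002]
wrist_force: [-0.3, -0.0, 1.2]
gripper_width: 0.0505
shift/10cm [-0.016, 0.037, 0.879, (np.float64(-0.014), 'alt', np.float64(5.986))] yaw 175.6 tcp [0.4476 0.1422 0.0989] F [-0.3 -0.   1.2] w 0.0505 t 8.55 q6 -0.74
```

```bash
python3 -m crank '[-0.01,0.04,0.4,0,105, -0.01,0.04,0.75,0,105, -0.01,0.04,0.86,0,105, -0.01,0.04,0.86,0,105]'
python3 - <<'E'
from h import *
togo([.449,.145,.011],176)
E
```

```text
time_s: 9.05
eef_pos: [0.4495, 0.1459, 0.0139]
tcp_rot: [0.039, 0.999, -0.004, -0.001]
wrist_force: [0.8, -0.8, 0.4]
gripper_width: 0.0504
shift/10cm [0.005, -0.009, 0.029, (np.float64(-0.014), 'alt', np.float64(5.986))] yaw 175.6 tcp [0.4495 0.1459 0.0139] F [ 0.8 -0.8  0.4] w 0.0504 t 9.05 q6 -0.75
```

```bash
python3 -m crank '[0,-0.01,0.02,0,105, 0,-0.01,0.02,0,170, 0,-0.01,0.02,0,170, 0,-0.01,0.02,0,170, 0,-0.01,0.02,0,170]' 80; python3 -m crank '[0,0,-0.4,0,170, 0,0,-0.8,0,170, 0,0,-0.95,0,170, 0,0,-0.95,0,170]'
python3 - <<'E'
from h import *
s=cams.snapshot("wrist"); cv2.imwrite("pics/w2.png",s["frame"][:,:,::-1])
s=cams.snapshot("side"); cv2.imwrite("pics/s2.png",cv2.resize(s["frame"][180:330,140:340,::-1],(800,600)))
togo([.5,.05,.24],87)
E
```

```text
time_s: 9.68
eef_pos: [0.4504, 0.1454, 0.0137]
tcp_rot: [0.038, 0.999, -0.004, -0.0]
wrist_force: [-2.1, -0.4, 6.3]
gripper_width: 0.038
time_s: 10.18
eef_pos: [0.4513, 0.1467, 0.1106]
tcp_rot: [0.038, 0.999, -0.002, 0.002]
wrist_force: [0.4, 0.0, -0.8]
gripper_width: 0.038
shift/10cm [-0.571, -0.926, -1.308, (np.float64(2.953), 'alt', np.float64(-3.047))] yaw 175.6 tcp [0.45   0.1458 0.1086] F [ 0.4  0.9 -0.7] w 0.0378 t 10.275 q6 -0.74
```

View pics/w2.png

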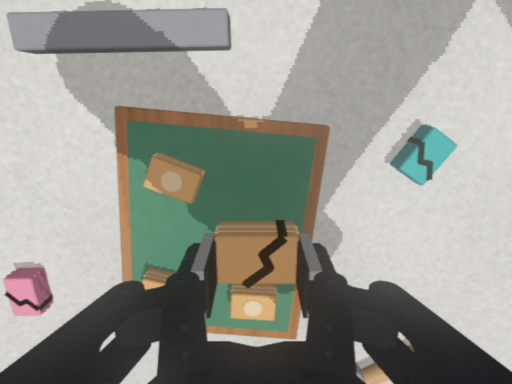

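View pics/s2.png

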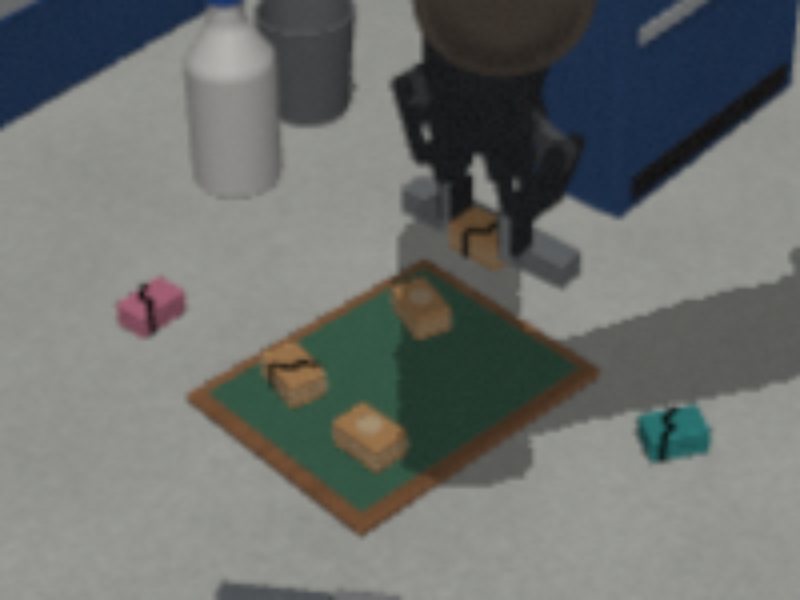

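The blank is held across its length, and the picture shows the zigzag between the fingers. Next I'll lift and carry it to the left mouth.

```bash
python3 -m crank '[0,0,-0.5,0,170, 0,0,-1,0.35,170, 0,0,-1,0.7,170, 0,0,-1,1,170, 0,0,-1,1,170]'>/dev/null; python3 -m crank '[0,0,-0.3,0.35,170, 0,0,-0.35,0.7,170, 0,0,-0.35,1,170, 0,0,-0.35,1,170]'
python3 - <<'E'
from h import *
togo([.5731,-.1248,.24],87)
E
```

```text
time_s: 11.4
eef_pos: [0.4495, 0.1463, 0.2416]
tcp_rot: [0.531, 0.848, -0.005, 0.001]
wrist_force: [0.2, -0.9, -0.7]
gripper_width: 0.038
shift/10cm [-2.979, -0.073, 0.035, (np.float64(0.964), 'alt', np.float64(-5.036))] yaw 115.9 tcp [0.4495 0.1463 0.2416] F [ 0.2 -0.9 -0.7] w 0.038 t 11.4 q6 -1.78
```

```bash
python3 -m crank '[-0.5,-0.01,0,0,170, -1,-0.03,0,0,170, -1,-0.03,0,0,170]'>/dev/null; python3 -m crank '[-0.5,-0.01,0,0.35,170, -1,-0.03,0,0.7,170, -1,-0.03,0,0.96,170, -1,-0.03,0,0.96,170]'
python3 - <<'E'
from h import *
togo([.5731,-.1248,.22],87)
E
```

```text
time_s: 12.28
eef_pos: [0.5317, -0.0386, 0.2412]
tcp_rot: [0.723, 0.69, -0.006, 0.001]
wrist_force: [0.7, 0.2, -0.2]
gripper_width: 0.0377
shift/10cm [-0.84, 0.456, 0.217, (np.float64(0.01), 'alt', np.float64(-5.99))] yaw 87.3 tcp [ 0.5317 -0.0386  0.2412] F [ 0.7  0.2 -0.2] w 0.0377 t 12.275 q6 -1.86
```

```bash
python3 -m crank '[-0.42,0.22,0,0,170, -0.84,0.46,0,0,170, -0.84,0.46,0.2,0,170, -0.84,0.46,0.2,0,170, -0.84,0.46,0.2,0,170]'
python3 - <<'E'
from h import *
togo([.5731,-.1248,.145],87)
s=cams.snapshot("side"); cv2.imwrite("pics/s3.png",cv2.resize(s["frame"][80:230,200:400,::-1],(800,600)))
E
```

```text
time_s: 12.9
eef_pos: [0.5737, -0.124, 0.2224]
tcp_rot: [0.722, 0.692, -0.006, 0.001]
wrist_force: [-0.5, -0.2, -0.6]
gripper_width: 0.038
shift/10cm [-0.0, -0.001, 0.774, (np.float64(0.017), 'alt', np.float64(-5.983))] yaw 87.5 tcp [ 0.5737 -0.124   0.2224] F [-0.5 -0.2 -0.6] w 0.038 t 12.9 q6 -1.69
```

View pics/s3.png

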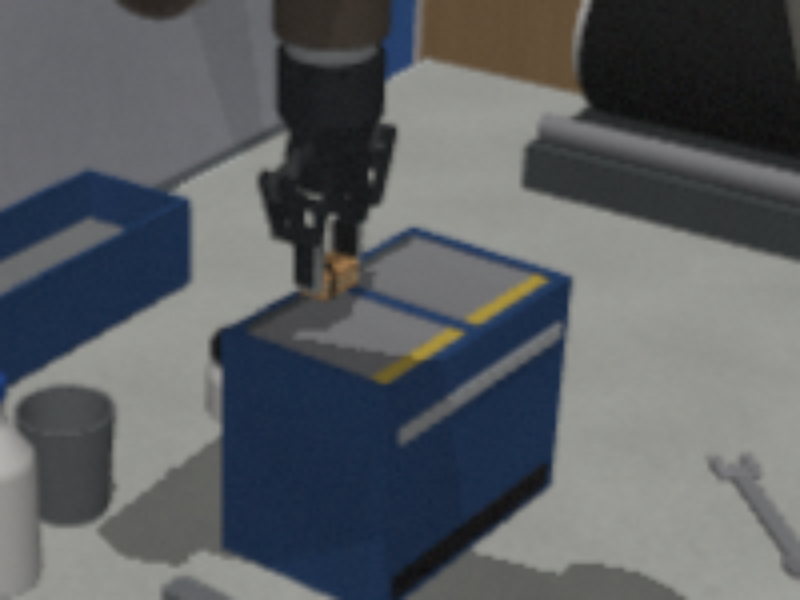

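```bash
python3 -m crank '[0,0,0.25,0,170, 0,0,0.5,0,170, 0,0,0.57,0,170, 0,0,0.57,0,170]'; python3 -m crank '[0,0,0.1,0,170, 0,0,0.2,0,170, 0,0,0.2,0,170, 0,0,0.2,0,170]'
```

```text
time_s: 13.45
eef_pos: [0.5735, -0.1241, 0.1681]
tcp_rot: [0.721, 0.693, -0.006, 0.002]
wrist_force: [-4.1, 0.7, 6.6]
gripper_width: 0.0376
time_s: 13.95
eef_pos: [0.5729, -0.1239, 0.1491]
tcp_rot: [0.721, 0.693, -0.006, 0.002]
wrist_force: [-4.0, 1.9, 4.3]
gripper_width: 0.0379
```

```bash
python3 -m crank '[0,0,0.07,0,170, 0,0,0.08,0,170, 0,0,0.08,0,170]'
python3 - <<'E'
from h import *
s=cams.snapshot("wrist"); cv2.imwrite("pics/w4.png",s["frame"][:,:,::-1])
E
```

```text
time_s: 14.32
eef_pos: [0.5729, -0.1239, 0.1414]
tcp_rot: [0.721, 0.693, -0.006, 0.002]
wrist_force: [-4.7, 0.3, 4.6]
gripper_width: 0.0381
```

View pics/w4.png

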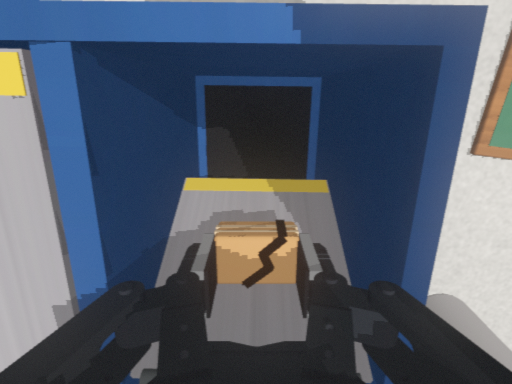

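The flap is wide open, with its yellow edge at row 185 and a big gap to the near wall. I'll release the blank.

```bash
python3 -m crank '[0,0,0.0,0,100, 0,0,0.0,0,95, 0,0,0.0,0,95, 0,0,0,0,95, 0,0,0,0,95]'
python3 - <<'E'
from h import *
s=cams.snapshot("wrist"); cv2.imwrite("pics/w5.png",s["frame"][:,:,::-1])
E
```

```text
time_s: 15.0
eef_pos: [0.5715, -0.1262, 0.1421]
tcp_rot: [0.721, 0.693, -0.008, 0.002]
wrist_force: [-7.0, -6.9, 6.4]
gripper_width: 0.0535
```

View pics/w5.png

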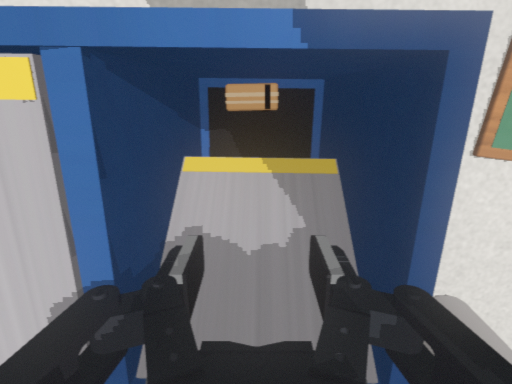

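The blank is on the box floor. The picture shows it through the gap at (250,97). Now I'll narrow the fingers and lift out.

```bash
python3 -m crank '[0,0,0,0,130, 0,0,-0.3,0,130, 0,0,-0.7,0,130, 0,0,-1,0,130, 0,0,-1,0,110, 0,0,-1,0,105]'
python3 - <<'E'
from h import *
s=cams.snapshot("top"); cv2.imwrite("pics/t5.png",cv2.resize(s["frame"][140:260,160:400,::-1],(800,400)))
togo([.54,.20,.24],161)
E
```

```text
time_s: 15.8
eef_pos: [0.5726, -0.1245, 0.2411]
tcp_rot: [0.721, 0.693, -0.008, 0.002]
wrist_force: [0.4, 0.3, -0.6]
gripper_width: 0.0502
shift/10cm [3.23, -0.454, -0.035, (np.float64(-2.444), 'alt', np.float64(3.556))] yaw 87.7 tcp [ 0.5722 -0.1246  0.2407] F [-0.7  0.2  0.1] w 0.05 t 15.85 q6 -1.69
```

View pics/t5.png

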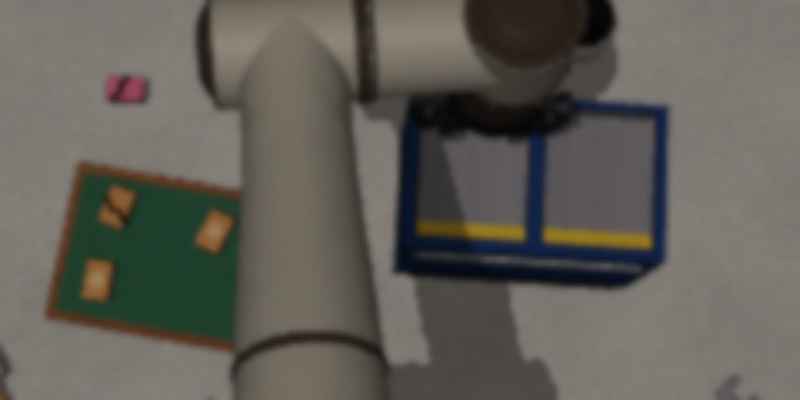

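The flap is shut again. Now the second blank.

```bash
python3 -m crank '[0.5,-0.07,0,0,105, 1,-0.14,0,0,105, 1,-0.14,0,0,105]'>/dev/null; python3 -m crank '[0.5,-0.07,0,-0.35,105, 1,-0.14,0,-0.7,105, 1,-0.14,0,-1,105, 1,-0.14,0,-1,105]'
python3 - <<'E'
from h import *
togo([.541,.225,.20],161)
E
```

```text
time_s: 16.73
eef_pos: [0.5514, 0.0789, 0.2357]
tcp_rot: [0.516, 0.856, -0.01, -0.002]
wrist_force: [1.1, 0.0, 0.2]
gripper_width: 0.0499
shift/10cm [1.343, 0.597, 0.337, (np.float64(-1.439), 'alt', np.float64(4.561))] yaw 117.8 tcp [0.5514 0.0789 0.2357] F [1.1 0.  0.2] w 0.0499 t 16.725 q6 -1.53
```

```bash
python3 -m crank '[0.5,0.2,0.1,-0.35,105, 1,0.44,0.2,-0.7,105, 1,0.44,0.25,-1,105, 1,0.44,0.25,-1,105]'>/dev/null
python3 - <<'E'
from h import *
togo([.541,.225,.20],161)
E
```

```text
shift/10cm [0.222, 0.312, 0.075, (np.float64(-0.448), 'alt', np.float64(5.552))] yaw 147.6 tcp [0.5431 0.1869 0.2081] F [ 0.6 -0.1 -1.1] w 0.0504 t 17.225 q6 -1.18
```

```bash
python3 -m crank '[0.22,0.31,0.07,-0.3,105, 0.22,0.31,0.07,-0.45,105, 0.22,0.31,0.07,-0.45,105, 0.22,0.31,0.07,-0.45,105]'>/dev/null
python3 - <<'E'
from h import *
togo([.541,.231,.10],161)
s=cams.snapshot("wrist"); cv2.imwrite("pics/w6.png",s["frame"][:,:,::-1]); np.save("w6.npy",s,allow_pickle=True)
u,v=proj(s,[.541,.231,.02]); a=int(np.clip(v-60,0,264)); d=int(np.clip(u-60,0,392)); print(a,d)
overlay(s,[(.541,.231,-19)],(a,a+120,d,d+120),"pics/w6o.png")
E
```

```text
shift/10cm [0.018, 0.086, 1.006, (np.float64(-0.006), 'alt', np.float64(5.994))] yaw 160.8 tcp [0.5414 0.2238 0.2008] F [-0.4  0.2 -0.3] w 0.0505 t 17.725 q6 -1.01
115 198
```

View pics/w6o.png

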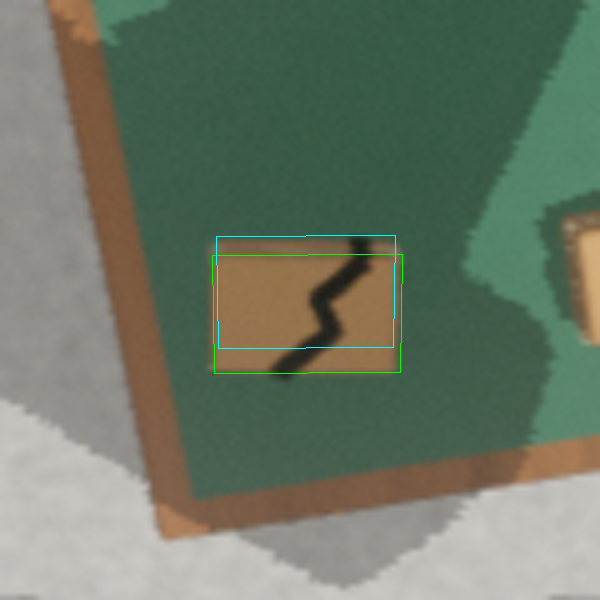

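```bash
python3 -m crank '[0.01,0.08,0.5,0,105, 0.01,0.08,1,0,105, 0.01,0.08,1,0,105]'
python3 - <<'E'
from h import *
togo([.5417,.231,.0115],161)
E
```

```text
time_s: 18.15
eef_pos: [0.5393, 0.2281, 0.0973]
tcp_rot: [0.167, 0.986, -0.012, -0.009]
wrist_force: [0.1, -0.3, -0.4]
gripper_width: 0.0506
shift/10cm [-0.025, 0.058, 0.856, (np.float64(-0.009), 'alt', np.float64(5.991))] yaw 160.7 tcp [0.5393 0.2281 0.0973] F [ 0.1 -0.3 -0.4] w 0.0506 t 18.15 q6 -1.02
```

```bash
python3 -m crank '[-0.02,0.05,0.4,0,105, -0.02,0.05,0.72,0,105, -0.02,0.05,0.83,0,105, -0.02,0.05,0.83,0,105, -0.02,0.05,0.83,0,105]'
python3 - <<'E'
from h import *
togo([.5417,.231,.0115],161)
E
```

```text
time_s: 18.77
eef_pos: [0.5423, 0.2313, 0.0162]
tcp_rot: [0.167, 0.986, -0.011, -0.008]
wrist_force: [0.3, -0.7, 0.4]
gripper_width: 0.0505
shift/10cm [0.004, -0.003, 0.047, (np.float64(-0.009), 'alt', np.float64(5.991))] yaw 160.7 tcp [0.5423 0.2313 0.0162] F [ 0.3 -0.7  0.4] w 0.0505 t 18.775 q6 -1.02
```

```bash
python3 -m crank '[0,0,0.035,0,105, 0,0,0.035,0,105, 0,0,0.035,0,170, 0,0,0.035,0,170, 0,0,0.035,0,170, 0,0,0.035,0,170]' 80; python3 -m crank '[0,0,-0.4,0,170, 0,0,-0.8,0,170, 0,0,-1,0,170, 0,0,-1,0,170]';  python3 -m crank '[0,0,-0.5,0,170, 0,0,-1,0.35,170, 0,0,-1,0.7,170, 0,0,-1,1,170, 0,0,-1,1,170]'
python3 - <<'E'
from h import *
s=cams.snapshot("wrist"); cv2.imwrite("pics/w7.png",s["frame"][:,:,::-1])
togo([.5731,-.1248,.24],87)
E
```

```text
time_s: 19.52
eef_pos: [0.5426, 0.2315, 0.0136]
tcp_rot: [0.167, 0.986, -0.01, -0.007]
wrist_force: [-1.0, 0.5, 5.7]
gripper_width: 0.0377
time_s: 20.02
eef_pos: [0.5451, 0.2339, 0.1149]
tcp_rot: [0.167, 0.986, -0.009, -0.006]
wrist_force: [-0.2, 0.5, -1.1]
gripper_width: 0.0382
time_s: 20.65
eef_pos: [0.5459, 0.2351, 0.213]
tcp_rot: [0.416, 0.909, -0.012, -0.005]
wrist_force: [-1.0, -0.1, -0.8]
gripper_width: 0.0379
shift/10cm [-2.898, -2.159, -0.21, (np.float64(1.464), 'alt', np.float64(-4.536))] yaw 130.9 tcp [0.546  0.2352 0.2132] F [ 0.4 -0.5 -1.3] w 0.0375 t 20.7 q6 -1.54
```

View pics/w7.png

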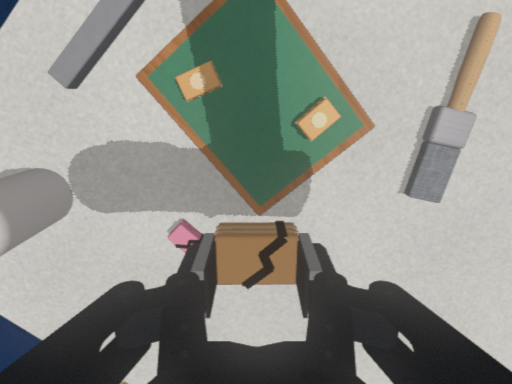

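```bash
python3 -m crank '[-0.48,-0.36,-0.15,0,170, -0.97,-0.72,-0.3,0,170, -0.97,-0.72,-0.3,0,170]'>/dev/null; python3 -m crank '[-0.48,-0.36,0,0.3,170, -0.97,-0.72,0,0.6,170, -0.97,-0.72,0,0.8,170, -0.97,-0.72,0,0.8,170]'
python3 - <<'E'
from h import *
togo([.5731,-.1248,.225],87)
E
```

```text
time_s: 21.58
eef_pos: [0.5648, -0.0086, 0.2467]
tcp_rot: [0.596, 0.803, -0.012, -0.002]
wrist_force: [-0.2, 0.7, -0.2]
gripper_width: 0.0384
shift/10cm [-1.134, -0.253, 0.236, (np.float64(0.663), 'alt', np.float64(-5.337))] yaw 106.9 tcp [ 0.5648 -0.0086  0.2467] F [-0.2  0.7 -0.2] w 0.0384 t 21.575 q6 -1.56
```

```bash
python3 -m crank '[-0.5,-0.11,0,0.33,170, -1,-0.22,0,0.66,170, -1,-0.22,0.1,0.66,170, -1,-0.22,0.1,0.66,170]'>/dev/null
python3 - <<'E'
from h import *
togo([.5731,-.1248,.165],87)
E
```

```text
shift/10cm [-0.136, 0.033, 0.719, (np.float64(0.009), 'alt', np.float64(-5.991))] yaw 87.3 tcp [ 0.572  -0.1099  0.2367] F [-0.1  0.3 -0.7] w 0.0379 t 22.075 q6 -1.72
```

```bash
python3 -m crank '[-0.13,0.02,0,0,170, -0.13,0.02,0.1,0,170, -0.13,0.02,0.1,0,170]'
python3 - <<'E'
from h import *
togo([.5731,-.1248,.142],87)
E
```

```text
time_s: 22.45
eef_pos: [0.5725, -0.1227, 0.2257]
tcp_rot: [0.724, 0.69, -0.014, -0.002]
wrist_force: [0.2, -0.3, -1.6]
gripper_width: 0.038
shift/10cm [-0.006, 0.026, 0.837, (np.float64(0.01), 'alt', np.float64(-5.99))] yaw 87.3 tcp [ 0.5725 -0.1227  0.2257] F [ 0.2 -0.3 -1.6] w 0.038 t 22.45 q6 -1.7
```

```bash
python3 -m crank '[-0.01,0.01,0.25,0,170, -0.01,0.02,0.5,0,170, -0.01,0.02,0.6,0,170, -0.01,0.02,0.7,0,170, -0.01,0.03,0.8,0,170, -0.01,0.03,0.83,0,170, -0.01,0.03,0.83,0,170, -0.01,0.03,0.83,0,170]'
python3 - <<'E'
from h import *
s=cams.snapshot("wrist"); cv2.imwrite("pics/w8.png",s["frame"][:,:,::-1])
E
```

```text
time_s: 23.45
eef_pos: [0.5727, -0.1252, 0.1426]
tcp_rot: [0.723, 0.69, -0.015, -0.003]
wrist_force: [-4.5, -0.1, 3.1]
gripper_width: 0.0385
```

View pics/w8.png

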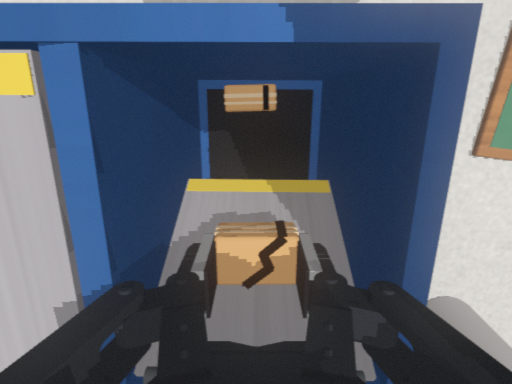

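Same configuration as before, and the first blank is visible inside. I'll release with a smaller opening this time.

```bash
python3 -m crank '[0,0,0.0,0,115, 0,0,0.0,0,108, 0,0,0.0,0,108, 0,0,0,0,108, 0,0,0,0,108, 0,0,0,0,108]'
python3 - <<'E'
from h import *
s=cams.snapshot("wrist"); cv2.imwrite("pics/w9.png",s["frame"][:,:,::-1])
E
```

```text
time_s: 24.25
eef_pos: [0.5717, -0.1261, 0.1426]
tcp_rot: [0.724, 0.69, -0.016, -0.003]
wrist_force: [-5.3, -1.8, 3.9]
gripper_width: 0.0492
```

View pics/w9.png

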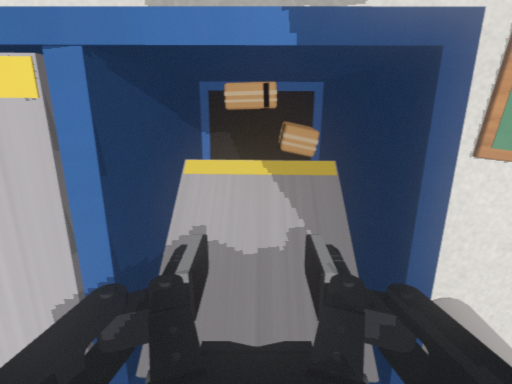

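Both blanks are inside, at (250,97) and (299,139). Withdraw and check.

```bash
python3 -m crank '[0,0,0,0,130, 0,0,-0.3,0,130, 0,0,-0.7,0,130, 0,0,-1,0,130, 0,0,-1,0,130]'; python3 -m crank '[0,0,-0.4,0,130, 0,-0.5,-0.5,0,130, 0,-1,-0.5,0,130, 0,-1,-0.5,0,130, 0,-1,-0.5,0,130]'
python3 - <<'E'
from h import *
s=cams.snapshot("top"); a=cv2.resize(s["frame"][:,:,::-1][130:280,120:380],(780,450)); cv2.imwrite("pics/t10.png",a)
s=cams.snapshot("side"); cv2.imwrite("pics/s10.png",s["frame"][:,:,::-1])
togo([.5,-.12,.3])
E
```

```text
time_s: 24.92
eef_pos: [0.5777, -0.1242, 0.2458]
tcp_rot: [0.723, 0.69, -0.012, 0.0]
wrist_force: [0.2, -0.2, -0.9]
gripper_width: 0.0419
time_s: 25.55
eef_pos: [0.4797, -0.1185, 0.2973]
tcp_rot: [0.723, 0.69, -0.012, 0.001]
wrist_force: [-0.3, -0.1, -0.3]
gripper_width: 0.042
shift/10cm [-0.006, 0.2, -0.034] yaw 87.3 tcp [ 0.48   -0.1185  0.2969] F [-0.2  0.1  0.5] w 0.0417 t 25.65 q6 -1.72
```

View pics/t10.png

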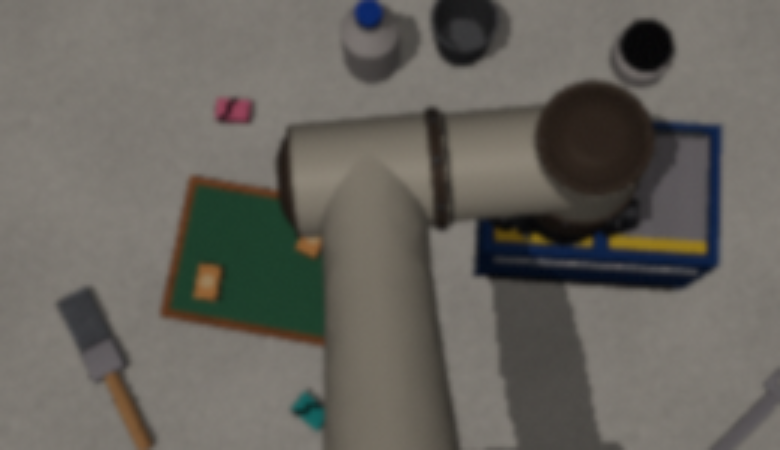

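View pics/s10.png

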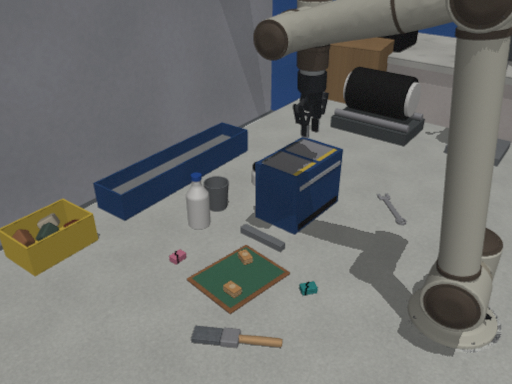

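The flaps are shut, the two sound blanks are on the board, and the bystanders are where they were. The arm is clear of everything, so I'll hand in.

```bash
python3 -c "
from workcell import order
print(order.finish_job())"
```

```text
the job is handed in; nothing more can be done
None
```

Both cracked blanks are in the blue scrap box, dropped through its left mouth, and I handed the job in after about 26 s of robot time.

- **Finding the flap:** the right flap was rigid, with 25 N of push and no movement at 186.6 mm. The left one gave way at about 4 N.
- **Dropping the blanks:** for each one I pushed the left flap wide open with the blank in the fingers and let go. I withdrew only after the wrist camera showed the blank on the box floor.
- **Last checks:** the side picture shows both flaps shut and two blanks left on the board, the ones with the pale spot. Everything else shows no sign of having moved, and the arm was clear with no contact force. In the last top picture the arm covered part of the board and most of the left flap, so for those I relied on the side view.
- **Off-plan:** during the first release there was a brief sideways force of about 7 N, so I opened the fingers less for the second. The tool also drifted to a tilt of about 1.5°, with no effect on the result.

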